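Open the filter cover of a bench fan-filter unit

TASK

The filter of the fan-filter unit is due for a look: take the screwdriver from its stand and, with its blade, give both slotted fasteners on the sloping cover a quarter turn anticlockwise until they stop, so that they line up with their openings. Put the screwdriver back upright and fully down in its stand, then lift the cover off by its handle and set it down, not drop it, flat and handle up inside the shallow tray. Do not touch the fasteners with the fingers, and leave the sample cup, the dropper bottle and the buffer bottle standing where they are.

Things in the scene. Friction and masses are not known exactly. Their poses are not given: they have to be found in the camera images.
- unit: fan-filter unit: light grey housing fixed to the bench, 165 deep (x), 190 wide (y), 114 high (outlet pipe on top: 140). Origin: centre of its underside; its front (-x) roughly faces the robot. Its deck slopes up from the front at 30 degrees: outward normal (-0.5, 0, 0.866) in its frame, so tools stand square on it when tilted 30 degrees. A rim 6 high runs round the cover's seat
- slot_left (a point): middle of the mouth of the screwdriver slot in the left (unit's +y) fastener. z: outward normal of the deck; y: along the slot and the long head; turns with the fastener. Brass head 28 long, 12 wide, 8 thick, top 9 above the cover's top. Slot closed at both ends, 18 long, 4.5 wide, 5 deep, edges bevelled for the first 1.7 (7.6 x 21 at the mouth)
- slot_right (a point): the same for the right (unit's -y) fastener; the two turning axes stand 104 apart, 52 to either side of the middle of the cover's handle; each passes through its slot's middle along the slot's z
- cam_left (a joint): angle of the left fastener, rad: 0 = locked (head and slot parallel to the unit's y), grows anticlockwise seen from outside; pi/2 = open, at its stop (head pointing up the slope, in line with the cover's opening). Starts between 0 and 0.2. Friction 0.08 N m, stays where left. The blade has play in the slot: turn it 0.2 to 0.3 past the stop. The cover comes free within 0.2 of open
- cam_right (a joint): the same for the right fastener
- cover: loose grey metal cover, about 0.18 kg, 100 (x, up the slope) x 150 (y) x 4 thick, lying on the sloping deck, 2 clear of the rim. Origin: centre of its underside; z: its outward normal. Openings 34 (x) x 18 (y) at y = +52 and -52 let the open fasteners' heads pass, 3 clear all round; lift it straight along its z by 15 or more before moving it aside
- cover_grip (a point): middle of the cover's black bow handle: a bar along the cover's y, 66 long, 10 wide (x) and 10 high, its centre 33 above the cover's underside; 24 clear below the bar; two legs at y = +29 and -29. Grasp it across its 10 mm width (fingers closing along the cover's x)
- driver: loose red screwdriver, 0.09 kg, 134 long, blade down in its stand, turned by any angle. Origin: on its axis at the underside of the black flange (26 diameter, 5 thick) it rests on; z: towards the handle's end. Handle z = 8 to 76, 24 (x) x 20 (y), flat sides facing +y and -y, parallel to the blade. Shank 7 diameter; flat blade 12 wide (x), 2.4 thick (y)
- driver_tip (a point): middle of the blade's end, 58 below the driver's origin; same axes as the driver
- driver_grip (a point): point on the driver's axis in the middle of the handle, 45 above its origin; grasp across the 20 mm flats (fingers closing along the driver's y)
- stand: round aluminium stand fixed to the bench, foot 72 diameter, body 52 diameter, 66 high, with a hole 21 diameter and 62 deep. Origin: centre of its underside
- stand_mouth (a point): centre of the hole's mouth in the stand's top, 66 above the bench; with the driver fully home the driver's origin lies here, to within the play of the hole
- tray: beige shallow tray fixed to the bench, 200 (x) x 300 (y) x 32 high, walls and floor 3 thick. Origin: centre of its underside; its long side (y) points away from the robot, more or less
- sample_cup: sample cup with red screw cap, 55 diameter, 58 high, loose bystander. Origin: centre of its underside
- dropper: brown dropper bottle with black cap, 29 diameter, 79 high, loose bystander. Origin: centre of its underside
- buffer: buffer bottle with blue cap, 52 diameter, 105 high, loose bystander behind the unit. Origin: centre of its underside
Mind the look-alikes: they are no part of the job. There is more than one size of the driver; the one meant has the size given above.

How it is judged:
On the way, in this order (a step that is already met when the one before it is completed fails the run):
1. both fasteners are turned to open while the cover is still in its seat (value of joint each of cam_left, cam_right above 1.35 rad and distance between cover and unit below 0.095 m), for 0.1 s.
2. the screwdriver is back, fully down in its stand (horizontal distance between driver and stand_mouth below 0.01 m and z of driver in the frame of stand_mouth below 0.004 m and angle between driver's own z axis and vertical below 0.1 rad), for 0.2 s.
3. the cover is lifted off the unit (distance between cover and unit above 0.12 m), for 0.1 s.
4. the cover is set down in the tray while still held by its handle (z of cover in the frame of tray below 0.013 m and horizontal distance between cover and tray below 0.12 m and contact force between the fingers and cover above 1 N), for 0.05 s.
At the end, for the whole second after the job is handed in: Both fasteners are open (over 1.35 rad); the screwdriver stands upright in its stand (flange within 4 mm of the top, axis within 10 mm and 0.1 rad); the cover lies at rest on the tray's floor, handle up (underside within 5 mm of the floor, tilted less than 0.06 rad), wholly inside the tray (all of step 2 and value of joint each of cam_left, cam_right above 1.35 rad and z of cover in the frame of tray between 0 and 0.008 m and x of cover in the frame of tray between -0.06 and 0.06 m and y of cover in the frame of tray between -0.11 and 0.11 m and angle between cover's own z axis and vertical below 0.06 rad and linear speed of each of cover, driver below 0.02 m/s); the robot touches nothing.
It fails at once if the fingers touch a fastener (contact force between the fingers and cam_left above 1 N or contact force between the fingers and cam_right above 1 N).
It fails at once if the sample cup, dropper bottle or buffer bottle is shifted by more than 30 mm or tipped (distance of any of sample_cup, dropper, buffer from where it was at the start of the episode above 0.03 m or angle between any of sample_cup, dropper, buffer's own z axis and vertical above 0.5 rad).
It also fails if it takes over 72 s, if anything falls off the work surface, if the arm or the gripper's body presses on something with over 40 N, if the wrist force passes 120 N, or if a joint passes its speed limit or range.

ROBOT

A 6-joint arm with a two-finger parallel gripper is mounted at the origin on a cart in front of the work surface, level with it; the furniture and walls round the work are solid. World frame = base frame: x ahead of the robot, y to its left, z up, the work surface at z = 0. Lengths are in m, angles in rad, forces in N, time in s.
With the tool pointing down it reaches from about 0.325 to 1 m from the base axis. Payload 5.1 kg.
Tool frame: the origin (TCP) lies on the centre line of the jaws, within the pads' length; the fingertips stand 25 mm ahead of it and the grasp point (between the pads) lies 6 mm ahead of it; z points along the fingers, y is the line along which they close (so a half turn about z gives the same grasp; the last joint's range is limited). The gripper opens to 85 mm and grips with 20 to 120 N. Pads are 22 mm wide; open, the fingers measure 114 mm over their backs; the gripper's body (76 mm by 85 mm) begins 54 mm behind the grasp point. The pads swing forward as they close: fully open they stand 13 mm farther back than shut.
Start: joints at [1.25, 0.124, 1.65, -0, 1.367, -0.083], TCP at [0.153, 0.632, 0.256] pointing down, gripper open.
Joint ranges: [-2.61, 2.61], [-1.02, 2.33], [0.03, 2.71], [-1.35, 4.49], [0.32, 2.68], [-2.91, 2.91]. Speed limits (rad/s): [2.57, 2.57, 3.14, 3.14, 3.14, 3.14].

INTERFACE

Orientations are given as a unit quaternion [w, x, y, z].
In Python, from bench import env gives the robot as it stands. The module is installed in compiled form; this text tells all that it offers.
- The arm moves only by the tool play_rows, never from a script. Its argument "commands" is a list of rows, each a list of 7 numbers: the shift along the tool's x, y, z in mm, then the turn, a rotation vector about the tool's x, y, z in degrees, then the finger opening in mm, from 0 to 85.4. A call has 1 to 20 rows; each row shifts and turns the commanded pose from where the row before left it, along the tool's axes as they then stand; what a row does not reach is not made up. A row lasts 1/10 s, in which the tool goes at most 50 mm and 8.59 degrees, less where a joint would pass 70% of its speed; a pose out of reach is approached as far as the arm can. A call is refused whole if a number of a shift passes 50 or a number of a turn 8.59, either way. A call with a gripper value outside its range is refused whole. The fingers move at their own pace and stop on an object; "newtons" is the grip in N (left out, the last holds). Time passes only in rows, so rows that do not move let the fingers close. It gives the time, the measured TCP pose, the force, the opening and the grip force at its end, in the units of the state.
- env.state(): the state, without advancing time (a new reading comes with each control period).
- env.snapshot(name): name is "scene" or "top" or "wrist"; returns (picture, depth): 480x640x3 uint8, red, green, blue; 480x640 float32, m along the optical axis (not along the pixel's ray), 0 where there is no reading.
- env.get_calibration(name): a dict with "intrinsics" (3x3 intrinsics, pixels), "k1" (the pictures are not rectified: a ray, as slopes to the right and down, at radius r is drawn at 1 + k1 r^2 times it, then the intrinsics apply), "origin" and "attitude" of the camera in the world; the wrist camera has in their place "hand_eye" (4x4, takes a point from camera to tool coordinates, whose origin is the TCP and whose axes are the flange's). Camera axes: x right, y down, z forward; pixel columns grow to the right and rows downward; lengths in m; the calibration is good to about 2 mm. A picture is of the moment at which its call begins: read the wrist's pose just before it. get_calibration takes no time and is no camera call.
- env.close_job(): hands the job in; it is judged then, once.
The state is a dict: "clock": time; "joints": joint angles; "qvel": joint speeds; "joint_torque": joint torques, N m; "position": TCP position; "tcp_rot": TCP orientation; "ft_force": force on the tool from outside, world axes, zero at the start; "torque": the same for the moment, N m; "opening": finger opening in m; "finger_force": force on a finger pad.
Only numpy, scipy, OpenCV 4.12 (cv2) and the standard library are available. Lean on these libraries where they do the work, as an engineer would, in place of code of your own. Each camera call takes 0.05 s, during which the arm holds its last target. There are 200 camera calls.

## Working session

There is one attempt and no reset: what is moved stays moved. The work goes in short steps, Python scripts to look and compute and a tool call to move; the robot and the scene stay as the last step left them, time stands still between calls to the robot, and variables do not carry over. Pictures are saved under pics/ and viewed, at most 10 in all, crops included, and the job is handed in when it is done.

Besides the shell and the picture viewer there is one more tool, called after "Request:" as a command line: name --pt "numbers of a row" for each row, then --argument value for the rest. play_rows: Moves the arm, as the interface text tells. Its arguments: {"type":"object","properties":{"commands":{"type":"array","items":{"type":"array","items":{"type":"number"}}},"newtons":{"type":"number"}},"required":["commands"]}

```bash
mkdir -p pics; cat > h.py <<'E'
import numpy as np, cv2
from bench import env
from scipy.spatial.transform import Rotation as R
def snap(n):
    s=env.state(); p,d=env.snapshot(n); np.savez(f'pics/{n}.npz',p=p,d=d,pos=s['position'],q=s['tcp_rot']); return p,d
def load(n):
    return np.load(f'pics/{n}.npz')
def pose(n,z=None):
    c=env.get_calibration(n)
    if n=='wrist':
        z=z if z is not None else load(n); q=z['q']
        T=np.eye(4);T[:3,:3]=R.from_quat(np.r_[q[1:],q[0]]).as_matrix();T[:3,3]=z['pos']
        H=T@np.array(c['hand_eye']); return c,H[:3,:3],H[:3,3]
    A=np.array(c['attitude'],float)
    if A.shape!=(3,3): A=R.from_quat(np.r_[A[1:],A[0]]).as_matrix()
    return c,A,np.array(c['origin'])
def rays(n,uv):
    c,A,o=pose(n); K=np.array(c['intrinsics']); uv=np.atleast_2d(uv).astype(float)
    D=np.array([c['k1'],0,0,0,0.])
    x=cv2.undistortPointsIter(uv[:,None],K,D,None,None,(3,50,1e-12))[:,0]
    return o,np.c_[x,np.ones(len(x))],A
def atz(n,uv,z):
    o,x,A=rays(n,uv); r=x@A.T; return o+r*((z-o[2])/r[:,2:])
def atdepth(n,uv):
    d=load(n)['d']; o,x,A=rays(n,uv)
    dd=np.array([d[int(v),int(u)] for u,v in np.atleast_2d(uv)]); return o+(x*dd[:,None])@A.T
def cloud(n):
    d=load(n)['d']; v,u=np.nonzero(d>0); o,x,A=rays(n,np.c_[u,v]); return u,v,o+(x*d[v,u][:,None])@A.T
def proj(n,P):
    c,A,o=pose(n); X=(np.atleast_2d(P)-o)@A; s=X[:,:2]/X[:,2:]; s=s*(1+c['k1']*(s**2).sum(1)[:,None]); K=np.array(c['intrinsics']); return s*[K[0,0],K[1,1]]+K[:2,2]
E
python3 - <<'E'
from h import *
for n in ('scene','top'):
    p,d=snap(n); cv2.imwrite(f'pics/{n}1.png',p[:,:,::-1]); c=env.get_calibration(n); print(n,c)
print(env.get_calibration('wrist')); print(env.state())
E
```

```text
scene {'intrinsics': array([[612.71719417,   0.        , 324.34184653],
       [  0.        , 612.71719417, 244.48336445],
       [  0.        ,   0.        ,   1.        ]]), 'k1': -0.11785946684727548, 'origin': array([-0.02757551, -0.921884  ,  0.81340791]), 'attitude': array([-0.46050778,  0.84593004, -0.23596133,  0.1290628 ])}
top {'intrinsics': array([[492.16963689,   0.        , 314.9409353 ],
       [  0.        , 492.16963689, 246.60455516],
       [  0.        ,   0.        ,   1.        ]]), 'k1': 0.03051539607381819, 'origin': array([0.35060078, 0.02205339, 1.35824581]), 'attitude': array([-0.06169576,  0.70767614, -0.70144567,  0.05798349])}
{'intrinsics': array([[359.21921077,   0.        , 320.43190056],
       [  0.        , 359.21921077, 241.71160309],
       [  0.        ,   0.        ,   1.        ]]), 'k1': 0.015551444695323552, 'hand_eye': array([[-6.01685550e-04, -9.60214796e-01, -2.79261856e-01,
         7.10549132e-02],
       [ 9.99999476e-01, -8.09070791e-04,  6.27355673e-04,
        -5.40597253e-04],
       [-8.28338810e-04, -2.79261332e-01,  9.60214779e-01,
        -1.16573087e-01],
       [ 0.00000000e+00,  0.00000000e+00,  0.00000000e+00,
         1.00000000e+00]])}
{'clock': 0.1, 'joints': array([ 1.25040340e+00,  1.24464474e-01,  1.65155308e+00,  7.98082685e-06,
        1.36751087e+00, -8.26113167e-02]), 'qvel': array([-7.42939476e-04, -1.80735642e-03, -4.13979268e-03, -4.45321844e-05,
        1.84837693e-06,  2.03007693e-03]), 'joint_torque': array([ 1.42997233e-04, -4.24934614e+01, -3.66651177e+01, -1.79425620e-04,
        4.14812443e-03,  1.98043318e-05]), 'position': array([0.15297722, 0.63121462, 0.25515074]), 'tcp_rot': array([-1.97542029e-04,  1.18611665e-01,  9.92940248e-01, -9.47519171e-04]), 'ft_force': array([-0.73702965,  0.46604636,  0.3195219 ]), 'torque': array([ 0.02648133,  0.01245946, -0.02205807]), 'finger_force': 0.0, 'opening': 0.08538365322009342}
```

View pics/top1.png

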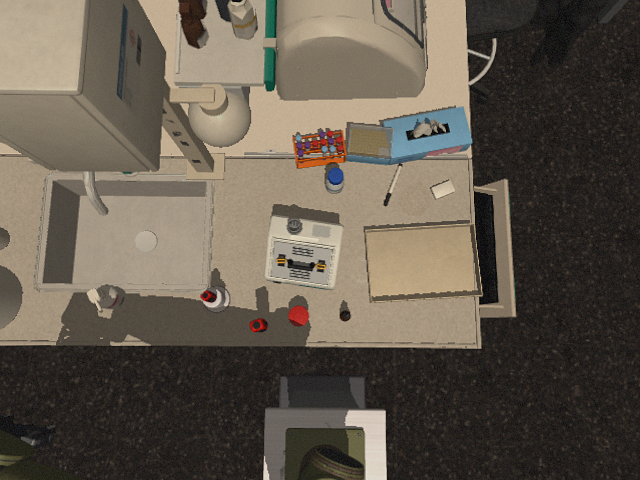

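View pics/scene1.png

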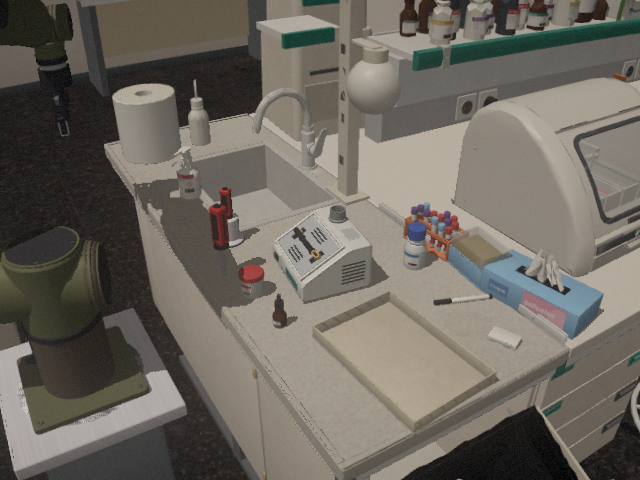

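```bash
python3 - <<'E'
from h import *
s=load('scene')['p'][:,:,::-1]; t=load('top')['p'][:,:,::-1]
a=cv2.resize(s[170:340,190:380],None,fx=4,fy=4,interpolation=2)[:600]
b=cv2.resize(t[200:340,190:355],None,fx=3.6,fy=3.6,interpolation=2)[:600]
cv2.imwrite('pics/c1.png',cv2.resize(s[175:325,200:375],None,fx=4,fy=4,interpolation=2)); cv2.imwrite('pics/c2.png',cv2.resize(t[200:340,190:360],None,fx=4.2,fy=4.2,interpolation=2))
u,v,P=cloud('top')
for nm,(U,V,r) in dict(standA=(212,298,16),drvB=(258,325,9),cup=(298,316,11),drop=(345,314,7),buf=(335,180,12)).items():
    m=(abs(u-U)<r)&(abs(v-V)<r)&(P[:,2]>0.02); q=P[m]; print(nm,q.min(0).round(3),q.max(0).round(3),q[q[:,2]>q[:,2].max()-.008].mean(0).round(4))
print('traycorn',atz('top',[[365,228],[471,224],[481,297],[371,302]],.032).round(3))
E
```

```text
standA [0.41  0.274 0.021] [0.459 0.324 0.148] [0.4358 0.2987 0.1427]
drvB [0.349 0.15  0.08 ] [0.38  0.182 0.185] [0.3634 0.1672 0.1806]
cup [0.365 0.046 0.04 ] [0.415 0.099 0.066] [0.3898 0.0744 0.0604]
drop [ 0.38  -0.063  0.021] [ 0.407 -0.036  0.083] [ 0.3916 -0.0536  0.0787]
buf [ 0.733 -0.046  0.021] [0.776 0.004 0.112] [ 0.7579 -0.0227  0.1061]
traycorn [[ 0.631 -0.107  0.032]
 [ 0.644 -0.397  0.032]
 [ 0.445 -0.415  0.032]
 [ 0.428 -0.121  0.032]]
```

View pics/c1.png

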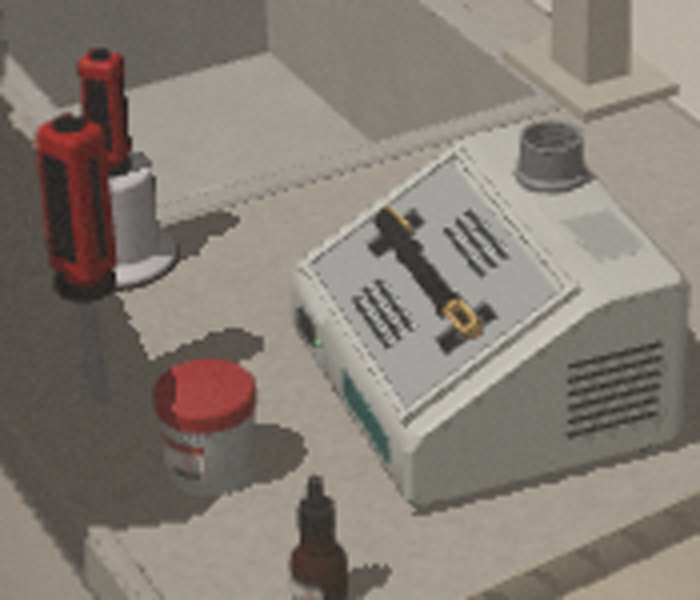

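View pics/c2.png

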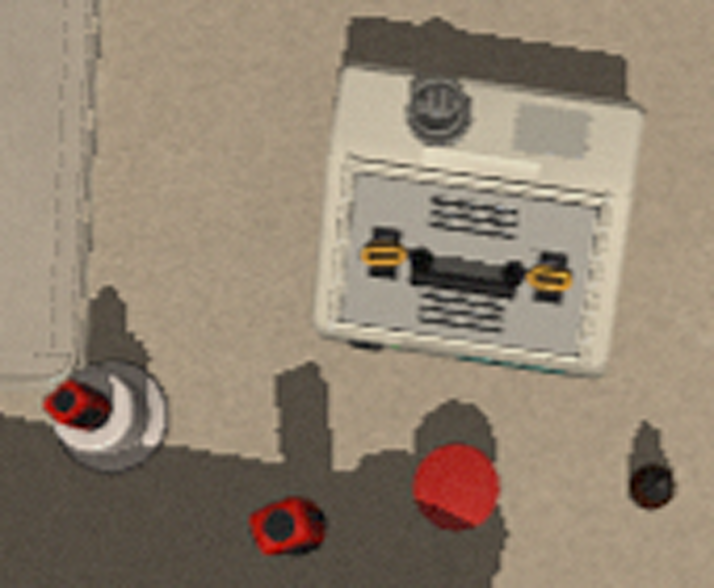

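Request:
play_rows --pt "-35 -25.5 -4.5 0 0 0 85" --pt "-35 -25.5 -4.5 0 0 0 85" --pt "-35 -25.5 -4.5 0 0 0 85" --pt "-35 -25.5 -4.5 0 0 0 85" --pt "-35 -25.5 -4.5 0 0 0 85" --pt "-35 -25.5 -4.5 0 0 0 85" --pt "-35 -25.5 -4.5 0 0 0 85" --pt "-35 -25.5 -4.5 0 0 0 85" --pt "-35 -25.5 -4.5 0 0 0 85" --pt "-35 -25.5 -4.5 0 0 0 85" --pt "0 0 0 0 0 0 85" --pt "0 0 0 0 0 0 85"

```text
clock: 1.3
position: [0.4334, 0.3008, 0.3009]
tcp_rot: [-0.0, 0.12, 0.993, -0.0]
ft_force: [-0.2, 0.2, 0.3]
opening: 0.085
finger_force: 0.0
```

```bash
python3 - <<'E'
from h import *
p,d=snap('wrist'); cv2.imwrite('pics/w1.png',p[:,:,::-1])
u,v,P=cloud('wrist')
q=P[(abs(P[:,2]-.066)<.006)&(np.hypot(P[:,0]-.436,P[:,1]-.299)<.04)]
print('stand top',len(q),q.min(0),q.max(0))
q=P[(P[:,2]>.132)&(P[:,2]<.16)&(np.hypot(P[:,0]-.436,P[:,1]-.299)<.03)]
print('handle',len(q),q.min(0),q.max(0)); X=q[:,:2].astype(np.float32); print(cv2.minAreaRect(X*1000))
# unit
u,v,P=cloud('top'); m=(P[:,0]>.44)&(P[:,0]<.72)&(P[:,1]>-.08)&(P[:,1]<.18)&(P[:,2]>.104)&(P[:,2]<.122)
q=P[m]; print('deck top',len(q),np.median(q[:,2])); print(cv2.minAreaRect((q[:,:2]*1000).astype(np.float32)))
m=(u>265)&(u<345)&(v>205)&(v<290)&(P[:,2]>.03); q=P[m];print(q.min(0),q.max(0),cv2.minAreaRect((q[:,:2]*1000).astype(np.float32)))
print(env.state()['position'])
E
```

```text
stand top 1183 [0.41092077 0.27346964 0.06040425] [0.46022376 0.32442013 0.07155081]
handle 715 [0.42289075 0.28528891 0.13217139] [0.44933444 0.31224059 0.1433082 ]
((436.70233154296875, 298.6768798828125), (20.22186279296875, 24.518455505371094), 44.03321075439453)
deck top 2187 0.11274671129544322
((571.3450927734375, 60.716522216796875), (189.7684326171875, 133.6475830078125), 82.3671875)
[ 0.46152008 -0.04001756  0.03035245] [0.6477836  0.16028676 0.14463009] ((554.2158813476562, 63.263370513916016), (190.60647583007812, 168.6076202392578), 82.51219940185547)
[0.43285604 0.30147594 0.30078093]
```

View pics/w1.png

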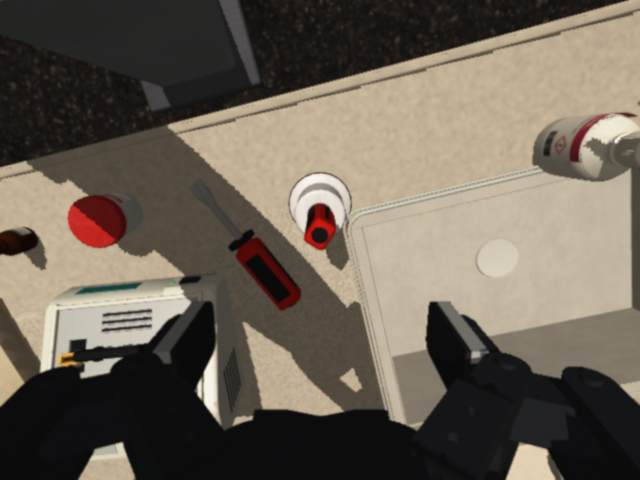

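Request:
play_rows --pt "0 0 0 0 0 8.05 85" --pt "0 0 0 0 0 8.05 85" --pt "0 0 0 0 0 8.05 85" --pt "0 0 0 0 0 8.05 85" --pt "-3.8 0.7 30 0 0 0 60" --pt "0 0 35 0 0 0 60" --pt "0 0 35 0 0 0 60" --pt "0 0 35 0 0 0 60" --pt "0 0 30 0 0 0 60" --pt "0 0 19 0 0 0 60" --pt "0 0 0 0 0 0 60" --pt "0 0 0 0 0 0 60" --newtons 60

```text
clock: 2.55
position: [0.4356, 0.3001, 0.1173]
tcp_rot: [-0.0, 0.388, 0.921, -0.0]
ft_force: [1.0, -0.6, 0.5]
opening: 0.06
finger_force: 0.0
```

```bash
python3 - <<'E'
from h import *
s=env.state(); print(s['position'],s['tcp_rot'],s['ft_force'],s['joints'])
# refine unit: deck plane & slots, from top
u,v,P=cloud('top')
Ru=lambda a: np.array([[np.cos(a),-np.sin(a),0],[np.sin(a),np.cos(a),0],[0,0,1]])
p=load('top')['p'].astype(int)
m=(u>268)&(u<338)&(v>238)&(v<285)&(P[:,2]>.03)&(P[:,2]<.13)
q=P[m]
for i in range(6):
    A=np.c_[q[:,:2],np.ones(len(q))]; c=np.linalg.lstsq(A,q[:,2],rcond=None)[0]; r=q[:,2]-A@c; q=q[abs(r)<max(.003,1.5*r.std())]
n=np.r_[-c[:2],1]; n/=np.linalg.norm(n); print('plane',c,'n',n,'yaw',np.degrees(np.arctan2(-n[1],-n[0])),'tilt',np.degrees(np.arccos(n[2])),len(q))
# brass pixels
g=(p[...,0]>150)&(p[...,2]<90)&(p[...,1]>90)&(p[...,1]<200); g[:238]=0;g[285:]=0;g[:,:268]=0;g[:,338:]=0
k,l,st,ce=cv2.connectedComponentsWithStats(g.astype(np.uint8))
for i in range(1,k):
    if st[i,4]>8: print(st[i],ce[i], atdepth('top',[ce[i]]))
E
```

```text
[0.43561323 0.30011895 0.11734186] [-2.71081125e-04  3.88457099e-01  9.21466746e-01 -2.13227108e-04] [ 0.98354119 -0.646896    0.51629848] [ 5.01700737e-01 -1.22495638e-02  2.03842865e+00  1.78144905e-04
  1.11608453e+00 -2.71260628e-01]
plane [ 0.54907492 -0.06194636 -0.20023863] n [-0.4805881   0.05421971  0.8752687 ] yaw -6.436863305775786 tilt 28.923207310769456 1648
[276 259  11   4  25] [280.84 260.56] [[0.52978838 0.11803615 0.09130211]]
[315 264  11   5  23] [320.34782609 266.43478261] [[0.51600909 0.01520194 0.08571788]]
```

Request:
play_rows --pt "-1.2 0 0 0 0 0 60" --pt "0 0 0 0 0 0 30" --pt "0 0 0 0 0 0 10" --pt "0 0 0 0 0 0 10" --pt "0 0 0 0 0 0 10" --pt "0 0 0 0 0 0 10" --pt "0 0 0 0 0 0 10" --newtons 60

```text
clock: 3.25
position: [0.4378, 0.2986, 0.1184]
tcp_rot: [0.0, 0.389, 0.921, 0.001]
ft_force: [-0.4, 0.2, 6.0]
opening: 0.0196
finger_force: 58.9
```

Request:
play_rows --pt "0 0 -20 0 0 0 10" --pt "0 0 -40 0 0 0 10" --pt "0 0 -40 0 0 0 10" --pt "0 0 -40 0 0 7.4 10" --pt "0 0 0 0 0 7.4 10" --pt "0 0 0 0 0 7.4 10" --pt "0 0 0 0 0 7.4 10" --pt "0 0 0 0 0 7.4 10" --pt "0 0 0 0 0 7.4 10" --pt "0 0 0 0 0 7.4 10" --pt "-40 4.3 0 0 0 0 10" --pt "-41 4.4 0 0 0 0 10" --pt "-41 4.4 0 0 0 0 10" --pt "-41 4.4 0 0 0 0 10" --pt "-41 4.4 0 -7.5 0 0 10" --pt "-41 4.4 0 -7.5 0 0 10" --pt "-40 4.3 0 -7.5 0 0 10" --pt "0 0 0 -7.5 0 0 10" --pt "0 0 0 0 0 0 10"

```text
clock: 5.15
position: [0.4269, 0.0109, 0.2556]
tcp_rot: [0.194, 0.728, 0.635, 0.169]
ft_force: [-0.1, -0.1, -0.8]
opening: 0.0193
finger_force: 59.1
```

```bash
cat >> h.py <<'E'
YAW=np.radians(-7.6)
def target(tip, ang=0, L=.109):
    """TCP pose with driver tip at tip, blade turned ang ccw from unit y"""
    Rz=R.from_euler('z',YAW).as_matrix(); n=Rz@[-.5,0,.8660254]; yu=Rz@[0,1,0]
    x=R.from_rotvec(n*ang).apply(yu); z=-n; M=np.c_[x,np.cross(z,x),z]
    return tip+L*n,M
def delta(pos,M):
    s=env.state(); q=s['tcp_rot']; C=R.from_quat(np.r_[q[1:],q[0]]).as_matrix()
    print('shift mm',(C.T@(pos-s['position'])*1000).round(1),'turn deg',np.degrees(R.from_matrix(C.T@M).as_rotvec()).round(2),'pos',s['position'].round(4),'F',s['ft_force'].round(1))
E
python3 - <<'E'
from h import *
delta(*target(np.array([.4843,.0043,.1377])))
print(env.state()['joints'].round(2))
p,d=snap('wrist'); cv2.imwrite('pics/w2.png',p[:,:,::-1])
E
```

```text
shift mm [ 1.1 -8.8 22. ] turn deg [-0.18  0.09 -0.17] pos [0.4269 0.0109 0.2556] F [-0.1 -0.1 -0.8]
[-0.09 -0.75  2.39 -0.03  0.99  0.06]
```

View pics/w2.png

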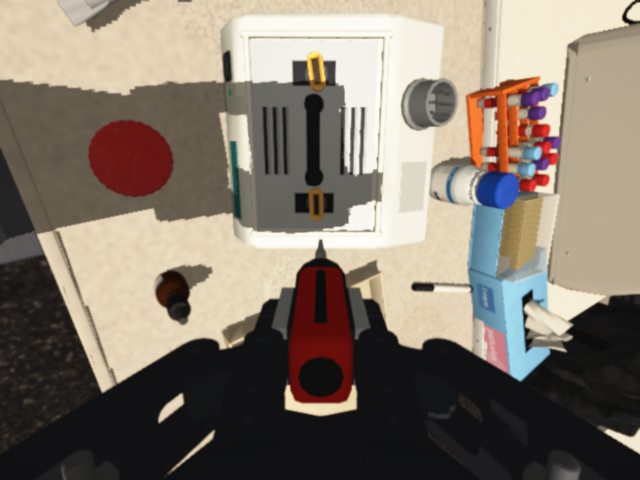

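```bash
python3 - <<'E'
from h import *
p=load('wrist')['p'][:,:,::-1]
a=[cv2.resize(p[y:y+50,285:350],None,fx=6,fy=6,interpolation=2) for y in (46,178,214)]
im=np.vstack([np.hstack(a[:2]),np.hstack([a[2],a[2]*0])]); cv2.imwrite('pics/w2c.png',im); print(im.shape)
E
```

```text
(600, 780, 3)
```

View pics/w2c.png

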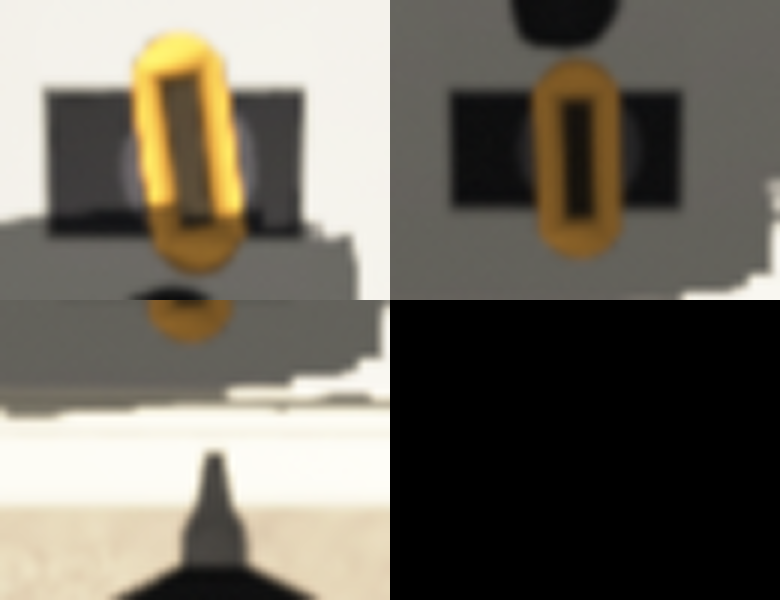

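```bash
python3 - <<'E'
from h import *
z=load('wrist'); q=z['q']; C=R.from_quat(np.r_[q[1:],q[0]]).as_matrix(); tl=lambda P:(P-z['pos'])@C*1000
d=z['d']
print('tip depth patch\n',d[238:246,317:325].round(3))
for L in (.105,.109,.113): print(L,proj('wrist',z['pos']+C@[0,0,L]))
o,x,A=rays('wrist',[[320.5,240.]]); 
for dd in (.23,.236,.24): print('tip tool @depth',dd,tl(o+(x*dd)@A.T).round(1))
for nm,(U,V) in dict(L=(316.5,71.3),R=(316.2,204.5)).items():
    o,x,A=rays('wrist',[[U,V]]); pat=d[int(V)-8:int(V)+9,int(U)-2:int(U)+3]; dd=np.percentile(pat[pat>0],[5,25,50,75]); print(nm,dd.round(4)); 
    for k in dd[[0,2]]: P=o+(x*k)@A.T; print(P.round(4),tl(P).round(1))
# cover plane in tool frame
u,v,P=cloud('wrist'); m=(u>262)&(u<372)&(v>45)&(v<222)&~((u>290)&(u<345)); Q=tl(P[m]); 
for i in range(5):
    B=np.c_[Q[:,:2],np.ones(len(Q))]; c=np.linalg.lstsq(B,Q[:,2],rcond=None)[0]; r=Q[:,2]-B@c; Q=Q[abs(r)<max(2,2*r.std())]
print('plane z=ax+by+c',c,len(Q),r.std())
nw=C@(np.r_[c[:2],-1]); nw/=np.linalg.norm(nw); print('n world',nw,'yaw',np.degrees(np.arctan2(-nw[1],-nw[0])),'tilt',np.degrees(np.arccos(nw[2])))
E
```

```text
tip depth patch
 [[0.328 0.327 0.327 0.328 0.328 0.329 0.328 0.328]
 [0.328 0.328 0.236 0.235 0.235 0.235 0.327 0.329]
 [0.328 0.329 0.233 0.236 0.233 0.233 0.328 0.328]
 [0.329 0.328 0.232 0.23  0.231 0.23  0.328 0.329]
 [0.329 0.23  0.229 0.228 0.229 0.229 0.329 0.328]
 [0.329 0.227 0.226 0.227 0.227 0.227 0.329 0.328]
 [0.33  0.225 0.226 0.225 0.225 0.226 0.228 0.33 ]
 [0.33  0.224 0.225 0.225 0.224 0.223 0.223 0.33 ]]
0.105 [[321.52314591 250.66998458]]
0.109 [[321.509287   248.82582583]]
0.113 [[321.49587207 247.04063849]]
tip tool @depth 0.23 [[  7.3  -0.7 104.4]]
tip tool @depth 0.236 [[  5.7  -0.7 110.2]]
tip tool @depth 0.24 [[  4.6  -0.7 114.1]]
L [0.2791 0.2802 0.2811 0.2822]
[[0.5326 0.1168 0.0906]] [[119.3  -3.7 188.1]]
[[0.5337 0.117  0.0886]] [[119.6  -3.7 190.3]]
R [0.3083 0.3095 0.3109 0.3118]
[[0.5179 0.0136 0.0901]] [[ 15.1  -4.4 188.3]]
[[0.5191 0.013  0.0879]] [[ 14.6  -4.4 190.8]]
plane z=ax+by+c [ 1.46701742e-03 -2.01904122e-03  1.94585581e+02] 9438 0.7687034812944975
n world [-0.49427869  0.0690823   0.86655422] yaw -7.956340978298215 tilt 29.93934678749871
```

Request:
play_rows --pt "8 -2 15 0 0 -1.5 10" --pt "8 -1.7 25 0 0 0 10" --pt "0 0 20 0 0 0 10" --pt "0 0 8 0 0 0 10" --pt "0 0 0 0 0 0 10" --pt "0 0 0 0 0 0 10" --newtons 80

```text
clock: 5.8
position: [0.4625, 0.0239, 0.1989]
tcp_rot: [0.197, 0.718, 0.646, 0.168]
ft_force: [0.1, -0.2, -0.6]
opening: 0.019
finger_force: 80.1
```

```bash
python3 - <<'E'
from h import *
z=load('wrist'); q=z['q']; C=R.from_quat(np.r_[q[1:],q[0]]).as_matrix()
s=env.state(); print((C.T@(s['position']-z['pos'])*1000).round(2),s['ft_force'].round(2))
p,d=snap('wrist'); cv2.imwrite('pics/w3.png',cv2.resize(p[170:290,245:405,::-1],None,fx=5,fy=5,interpolation=2))
E
```

```text
[17.75  0.93 65.88] [ 0.14 -0.17 -0.58]
```

View pics/w3.png

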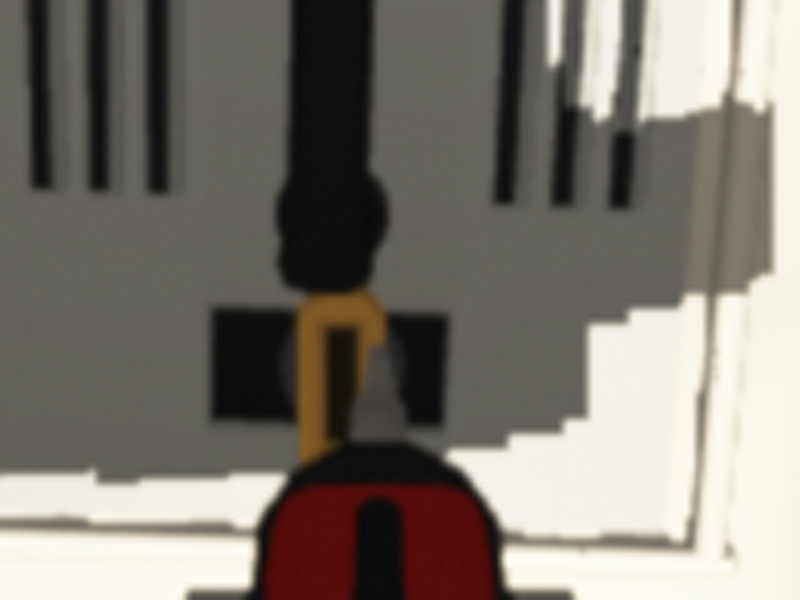

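Request:
play_rows --pt "-1.9 -4.7 4 0 0 0 10" --pt "0 0 0 0 0 0 10" --pt "0 0 0 0 0 0 10"

```text
clock: 6.15
position: [0.4596, 0.0217, 0.1926]
tcp_rot: [0.197, 0.719, 0.645, 0.168]
ft_force: [-0.4, -0.1, -0.3]
opening: 0.0191
finger_force: 80.1
```

```bash
python3 - <<'E'
from h import *
# frame of the w2 look (saved separately from later wrist pictures)
pos=np.array([.4269,.0109,.2556])
M=target(np.zeros(3))[1]@R.from_rotvec(np.radians([.18,-.09,.17])).as_matrix()
np.savez('ref.npz',pos=pos,C=M)
s=env.state(); print((M.T@(s['position']-pos)*1000).round(2),s['ft_force'].round(2),np.degrees(R.from_matrix(M.T@R.from_quat(np.r_[s['tcp_rot'][1:],s['tcp_rot'][0]]).as_matrix()).as_rotvec()).round(2))
p,d=snap('wrist'); cv2.imwrite('pics/w4.png',cv2.resize(p[200:280,275:375,::-1],None,fx=7,fy=7,interpolation=2))
E
```

```text
[15.1  -4.53 70.04] [-0.35 -0.07 -0.34] [-0.21  0.07 -1.63]
```

View pics/w4.png

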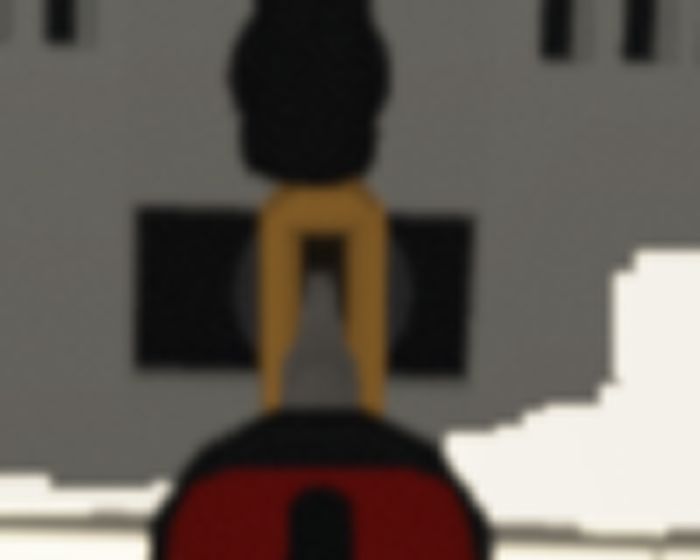

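Request:
play_rows --pt "-1.0 0 3 0 0 0 10" --pt "0 0 3 0 0 0 10" --pt "0 0 3 0 0 0 10" --pt "0 0 0 0 0 0 10"

```text
clock: 6.6
position: [0.4642, 0.0202, 0.185]
tcp_rot: [0.197, 0.719, 0.646, 0.168]
ft_force: [-3.5, -0.5, 4.1]
opening: 0.0193
finger_force: 81.3
```

```bash
cat >> h.py <<'E'
def rel():
    r=np.load('ref.npz'); s=env.state(); q=s['tcp_rot']; C=R.from_quat(np.r_[q[1:],q[0]]).as_matrix()
    print('t',s['clock'],'rel',(r['C'].T@(s['position']-r['pos'])*1000).round(2),'F tool',(C.T@s['ft_force']).round(1),'T',(C.T@s['torque']).round(2),'rot',np.degrees(R.from_matrix(r['C'].T@C).as_rotvec()).round(2),'q',s['joints'].round(2))
E
python3 -c "
from h import *
rel()"
```

```text
t 6.6 rel [14.23 -4.1  79.  ] F tool [-1.  -0.9 -5.2] T [ 0.75 -0.05 -0.04] rot [-0.14  0.06 -1.65] q [-0.05 -0.56  2.4  -0.06  0.78  0.09]
```

Request:
play_rows --pt "0 0 0.5 0 0 -6 10" --pt "0 0 0 0 0 -8 10" --pt "0 0 0 0 0 -8 10" --pt "0 0 0 0 0 0 10"

```text
clock: 7.0
position: [0.4646, 0.0201, 0.1852]
tcp_rot: [0.226, 0.581, 0.771, 0.127]
ft_force: [-5.5, 0.1, 4.6]
opening: 0.0189
finger_force: 81.6
```

```bash
python3 -c "
from h import *
rel()"
```

```text
t 7.0 rel [14.25 -3.65 79.04] F tool [ 0.3 -2.5 -6.7] T [0.83 0.12 0.07] rot [-2.100e-01  2.000e-02 -2.378e+01] q [-0.05 -0.56  2.4  -0.06  0.78 -0.3 ]
```

Request:
play_rows --pt "0 0 0 0 0 -8 10" --pt "0 0 0 0 0 -8 10" --pt "0 0 0 0 0 -8 10" --pt "0 0 0 0 0 -8 10" --pt "0 0 0 0 0 -8 10" --pt "0 0 0 0 0 -8 10" --pt "0 0 0 0 0 -8 10" --pt "0 0 0 0 0 -8 10" --pt "0 0 0 0 0 -8 10" --pt "0 0 0 0 0 -5 10" --pt "0 0 0 0 0 -3 10" --pt "0 0 0 0 0 0 10"

```text
clock: 8.2
position: [0.4651, 0.0208, 0.1854]
tcp_rot: [0.256, -0.049, 0.964, -0.047]
ft_force: [-3.6, 4.5, 5.4]
opening: 0.0188
finger_force: 81.3
```

```bash
python3 -c "
from h import *
rel()"
```

```text
t 8.2 rel [15.02 -3.2  79.02] F tool [-0.1  4.1 -6.7] T [-1.04  0.11  0.14] rot [  -0.38   -0.13 -103.57] q [-0.05 -0.56  2.4  -0.06  0.78 -1.69]
```

Request:
play_rows --pt "0 0 0 0 0 -4 10" --pt "0 0 0 0 0 0 10"

```text
clock: 8.4
position: [0.4651, 0.0209, 0.1854]
tcp_rot: [0.254, -0.083, 0.962, -0.055]
ft_force: [-2.9, 4.1, 4.1]
opening: 0.0192
finger_force: 81.3
```

```bash
python3 -c "
from h import *
rel()"
```

```text
t 8.4 rel [15.06 -3.23 79.03] F tool [-0.3  3.8 -5.3] T [-1.16  0.08  0.06] rot [  -0.39   -0.14 -107.57] q [-0.05 -0.56  2.4  -0.06  0.78 -1.76]
```

Request:
play_rows --pt "0 0 0 0 0 -4 10" --pt "0 0 0 0 0 0 10"

```text
clock: 8.6
position: [0.4651, 0.0209, 0.1854]
tcp_rot: [0.252, -0.116, 0.959, -0.064]
ft_force: [-3.2, 4.7, 5.1]
opening: 0.0191
finger_force: 81.3
```

```bash
python3 -c "
from h import *
rel()
p,d=snap('wrist'); cv2.imwrite('pics/w5.png',cv2.resize(p[190:290,250:390,::-1],None,fx=5,fy=5,interpolation=2))"
```

```text
t 8.6 rel [15.08 -3.28 79.01] F tool [-0.9  4.3 -6.4] T [-1.24 -0.01  0.07] rot [  -0.39   -0.15 -111.56] q [-0.05 -0.56  2.4  -0.06  0.78 -1.83]
```

View pics/w5.png

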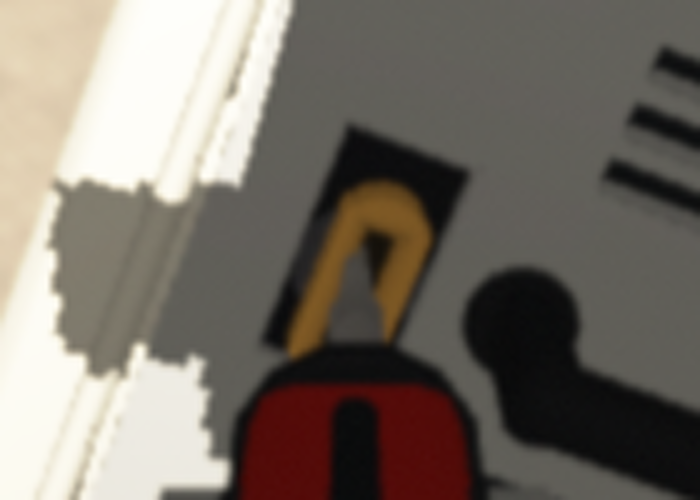

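Request:
play_rows --pt "0 0 0 0 0 8 10" --pt "0 0 -15 0 0 0 10" --pt "0 0 -30 0 0 0 10" --pt "0 0 0 0 0 8.1 10" --pt "0 0 0 0 0 8.1 10" --pt "0 0 0 0 0 8.1 10" --pt "0 0 0 0 0 8.1 10" --pt "0 0 0 0 0 8.1 10" --pt "0 0 0 0 0 8.1 10" --pt "0 0 0 0 0 8.1 10" --pt "0 0 0 0 0 8.1 10" --pt "0 0 0 0 0 8.1 10" --pt "0 0 0 0 0 8.1 10" --pt "0 0 0 0 0 8.1 10" --pt "0 0 0 0 0 8.0 10" --pt "0 0 0 0 0 0 10"

```text
clock: 10.25
position: [0.4418, 0.023, 0.2224]
tcp_rot: [0.204, 0.691, 0.676, 0.159]
ft_force: [0.2, -0.4, -1.7]
opening: 0.0192
finger_force: 80.3
```

```bash
cat >> h.py <<'E'
def goto(x,y,z,ang):
    r=np.load('ref.npz'); delta(r['pos']+r['C']@(np.array([x,y,z])/1000), r['C']@R.from_euler('z',ang,degrees=True).as_matrix())
E
python3 -c "
from h import *
rel(); goto(118.1,-3.4,34,-6.5)"
```

```text
t 10.25 rel [13.97 -5.13 35.37] F tool [-0.3 -0.7  1.6] T [0.33 0.04 0.02] rot [-0.12  0.03 -6.52] q [-0.04 -0.68  2.4  -0.06  0.9   0.  ]
shift mm [103.3  13.5  -1.3] turn deg [ 0.12 -0.02  0.02] pos [0.4418 0.023  0.2224] F [ 0.2 -0.4 -1.7]
```

Request:
play_rows --pt "35 4.5 0 0 0 0 10" --pt "35 4.5 0 0 0 0 10" --pt "33 4.5 0 0 0 0 10" --pt "0 0 20 0 0 0 10" --pt "0 0 14 0 0 0 10" --pt "0 0 0 0 0 0 10" --pt "0 0 0 0 0 0 10"

```text
clock: 10.95
position: [0.4741, 0.1234, 0.1942]
tcp_rot: [0.204, 0.69, 0.676, 0.159]
ft_force: [-0.0, -0.8, -0.6]
opening: 0.019
finger_force: 80.4
```

```bash
python3 - <<'E'
from h import *
rel(); goto(118.1,-3.4,70,-6.5)
p,d=snap('wrist'); z=load('wrist'); q=z['q']; C=R.from_quat(np.r_[q[1:],q[0]]).as_matrix(); tl=lambda P:(P-z['pos'])@C*1000
# opening centre/brass in tool frame: brass pixels projected at mouth plane (~5-6 mm beyond tip)
b=p.astype(int); g=(b[...,0]-b[...,2]>60)&(b[...,0]-b[...,1]<110)&(b[...,1]-b[...,2]>25); g[:190]=0; g[262:]=0; g[:,:280]=0; g[:,360:]=0
k,l,st,ce=cv2.connectedComponentsWithStats(g.astype(np.uint8))
for i in range(1,k):
    if st[i,4]>40: print(st[i],ce[i].round(1))
for v in range(205,252,3):
    c=np.nonzero(g[v])[0]; t=np.nonzero(abs(np.diff(d[v,300:345]))>.01)[0]+300
    if len(c): 
        o,x,A=rays('wrist',[[c.min(),v],[c.max(),v]]); r=x@A.T; zt=115.6; P=[tl((o+r[j]*s)[None])[0] for j in (0,1) for s in [0]]
        cc=C.T@(o-z['pos']); rr=r@C; Q=cc+rr*((zt/1000-cc[2])/rr[:,2:]); print(v,c.min(),c.max(),(Q*1000).round(1)[:,:2].tolist(),len(c),'d edges',t)
print(proj('wrist',z['pos']+C@[0.0057,-.0007,.110]))
E
```

```text
t 10.95 rel [117.9   -3.2   68.95] F tool [-0.7 -0.4  0.6] T [ 0.38 -0.03  0.01] rot [-0.12  0.03 -6.63] q [ 0.24 -0.46  2.32 -0.26  0.8   0.39]
shift mm [ 0.2 -0.2  1.1] turn deg [ 0.12 -0.03  0.13] pos [0.4741 0.1234 0.1942] F [-0.  -0.8 -0.6]
[311 222  18  36 357] [319.6 237.2]
223 316 323 [[16.0, -3.7], [16.0, 1.0]] 8 d edges []
226 313 327 [[13.9, -5.7], [13.9, 3.6]] 15 d edges []
229 311 328 [[11.9, -7.0], [11.9, 4.3]] 18 d edges [310 328]
232 311 328 [[9.8, -7.1], [9.8, 4.3]] 11 d edges [310 328]
235 311 328 [[7.7, -7.1], [7.7, 4.3]] 12 d edges [310 328]
238 312 328 [[5.6, -6.4], [5.6, 4.3]] 10 d edges [310 328]
241 312 328 [[3.5, -6.4], [3.5, 4.3]] 10 d edges [310 317 322 328]
244 312 328 [[1.4, -6.5], [1.4, 4.3]] 10 d edges [310 317 323 328]
247 312 328 [[-0.7, -6.5], [-0.7, 4.4]] 10 d edges [311 316 323 328]
250 312 328 [[-2.8, -6.5], [-2.8, 4.4]] 6 d edges [311 315 325 328]
[[320.51307558 240.19290116]]
```

Request:
play_rows --pt "1.3 -0.2 3 0 0 0 10" --pt "0 0 3 0 0 0 10" --pt "0 0 2 0 0 0 10" --pt "0 0 2 0 0 0 10" --pt "0 0 0 0 0 0 10"

```text
clock: 11.5
position: [0.4791, 0.1242, 0.1855]
tcp_rot: [0.204, 0.69, 0.676, 0.159]
ft_force: [0.0, -0.2, -0.8]
opening: 0.0189
finger_force: 80.4
```

```bash
python3 -c "
from h import *
rel()"
```

```text
t 11.5 rel [119.27  -3.35  78.91] F tool [-0.1 -0.4  0.7] T [0.29 0.01 0.  ] rot [-0.15  0.05 -6.55] q [ 0.24 -0.44  2.32 -0.26  0.78  0.4 ]
```

Request:
play_rows --pt "0 0 1 0 0 0 10" --pt "0 0 0 0 0 -8 10" --pt "0 0 0 0 0 -8 10" --pt "0 0 0 0 0 -8 10" --pt "0 0 0 0 0 0 10"

```text
clock: 12.0
position: [0.4794, 0.1241, 0.1853]
tcp_rot: [0.232, 0.535, 0.805, 0.113]
ft_force: [-5.0, 0.0, 3.8]
opening: 0.0194
finger_force: 81.2
```

```bash
python3 -c "
from h import *
rel()"
```

```text
t 12.0 rel [119.3   -3.17  79.22] F tool [ 0.6 -2.4 -5.8] T [0.95 0.18 0.05] rot [-1.400e-01  1.000e-02 -3.059e+01] q [ 0.24 -0.44  2.32 -0.26  0.78 -0.02]
```

Torque shows the blade driving the fastener; continue to about 110°.

Request:
play_rows --pt "0 0 0 0 0 -8 10" --pt "0 0 0 0 0 -8 10" --pt "0 0 0 0 0 -8 10" --pt "0 0 0 0 0 -8 10" --pt "0 0 0 0 0 -8 10" --pt "0 0 0 0 0 -8 10" --pt "0 0 0 0 0 -8 10" --pt "0 0 0 0 0 -8 10" --pt "0 0 0 0 0 -6 10" --pt "0 0 0 0 0 -5 10" --pt "0 0 0 0 0 -4 10" --pt "0 0 0 0 0 0 10"

```text
clock: 13.2
position: [0.4795, 0.1245, 0.1853]
tcp_rot: [0.252, -0.098, 0.961, -0.06]
ft_force: [-4.8, 0.8, 3.3]
opening: 0.0194
finger_force: 81.2
```

```bash
python3 -c "
from h import *
rel()"
```

```text
t 13.2 rel [119.72  -3.11  79.24] F tool [ 2.4  1.  -5.3] T [-0.47  0.82  0.09] rot [-2.1000e-01 -7.0000e-02 -1.0943e+02] q [ 0.24 -0.44  2.32 -0.26  0.78 -1.4 ]
```

Request:
play_rows --pt "0 0 0 0 0 8 10" --pt "0 0 -15 0 0 0 10" --pt "0 0 -35 0 0 0 10" --pt "0 0 -35 0 0 0 10" --pt "0 0 0 0 0 0 10"

```text
clock: 13.7
position: [0.4387, 0.1307, 0.2648]
tcp_rot: [0.26, -0.031, 0.964, -0.041]
ft_force: [1.1, 0.2, 0.4]
opening: 0.0191
finger_force: 80.4
```

```bash
cat >> h.py <<'E'
def down(h):
    h=np.radians(h); y=np.array([np.cos(h),np.sin(h),0]); z=np.array([0,0,-1.]); return np.c_[np.cross(y,z),y,z]
E
python3 - <<'E'
from h import *
rel()
for h in (60,75,90): delta(np.array([.4363,.2988,.262]),down(h))
E
```

```text
t 13.7 rel [120.3    0.63 -10.2 ] F tool [-1.1  0.1  0.2] T [-0.09  0.25  0.  ] rot [  -0.82   -0.44 -101.36] q [ 0.28 -0.62  2.3  -0.25  0.98 -1.26]
shift mm [-10.1 167.6  -9.5] turn deg [ 3.24 30.84 32.84] pos [0.4387 0.1307 0.2648] F [1.1 0.2 0.4]
shift mm [-10.1 167.6  -9.5] turn deg [-0.8  30.69 18.21] pos [0.4387 0.1307 0.2648] F [1.1 0.2 0.4]
shift mm [-10.1 167.6  -9.5] turn deg [-4.78 30.2   3.57] pos [0.4387 0.1307 0.2648] F [1.1 0.2 0.4]
```

Request:
play_rows --pt "-2.5 42 -2.4 0 0 0 10" --pt "-2.5 42 -2.4 0 0 0 10" --pt "-2.5 42 -2.4 0 0 0 10" --pt "-2.5 41.6 -2.3 -1.2 7.55 0.9 10" --pt "0 0 0 -1.2 7.55 0.9 10" --pt "0 0 0 -1.2 7.55 0.9 10" --pt "0 0 0 -1.2 7.55 0.9 10" --pt "0 0 0 0 0 0 10" --pt "0 0 0 0 0 0 10"

```text
clock: 14.6
position: [0.4353, 0.2975, 0.2537]
tcp_rot: [-0.005, 0.001, 1.0, -0.002]
ft_force: [-0.0, 0.5, 0.1]
opening: 0.0192
finger_force: 80.3
```

```bash
python3 - <<'E'
from h import *
p,d=snap('top'); b=p.astype(int)
g=(b[...,0]>120)&(b[...,2]<100)&(b[...,0]-b[...,2]>60)&(b[...,0]-b[...,1]<110); g[:238]=0;g[285:]=0;g[:,:268]=0;g[:,338:]=0
k,l,st,ce=cv2.connectedComponentsWithStats(g.astype(np.uint8))
for i in range(1,k):
    if st[i,4]>4:
        pts=np.argwhere(l==i)[:,::-1].astype(np.float32); print(st[i],ce[i].round(1),cv2.minAreaRect(pts))
delta(np.array([.4363,.2988,.200]),down(90))
# driver shape in hand, from wrist depth: tip (pixels of blade)
p,d=snap('wrist'); z=load('wrist'); q=z['q']; C=R.from_quat(np.r_[q[1:],q[0]]).as_matrix()
u,v,P=cloud('wrist'); Q=(P-z['pos'])@C*1000
for a,bb in ((52,60),(65,75),(75,85),(88,96),(98,104),(104,108),(108,112),(112,118)):
    m=(Q[:,2]>a)&(Q[:,2]<bb)&(np.hypot(Q[:,0],Q[:,1])<20); 
    if m.sum(): print(a,bb,m.sum(),Q[m].min(0).round(1),Q[m].max(0).round(1))
u,v,P=cloud('wrist'); m=(abs(P[:,2]-.066)<.005)&(np.hypot(P[:,0]-.4363,P[:,1]-.2988)<.04); print('stand top',m.sum(),P[m].min(0),P[m].max(0))
E
```

```text
[278 256   6  10  38] [280.8 260.3] ((280.5, 260.5), (9.0, 5.0), 90.0)
[318 262   6  10  39] [320.4 266.4] ((320.5, 266.5), (9.0, 5.0), 90.0)
shift mm [-2.2  1.4 53.9] turn deg [-0.26 -0.57 -0.04] pos [0.4346 0.2976 0.254 ] F [ 0.2 -0.2 -1.4]
52 60 33 [  5.8 -11.1  52.1] [13.7 11.5 53.4]
75 85 21 [ 3.2 -3.  80.1] [ 4.9  1.7 84.6]
88 96 62 [ 1.2 -3.7 88.4] [ 6.2  3.  96. ]
98 104 26 [ 2.8 -3.1 98.1] [  7.4   2.5 103.8]
104 108 7 [  7.   -1.3 104.7] [  7.4   0.6 107.3]
108 112 5 [  6.8  -1.3 108.5] [  7.4   0.7 110.4]
stand top 2077 [0.41097054 0.27305273 0.06108737] [0.46163493 0.32438698 0.06737563]
```

Request:
play_rows --pt "-2.2 1.4 20 -0.26 -0.57 0 10" --pt "0 0 30 0 0 0 10" --pt "0 0 20 0 0 0 10" --pt "0 0 0 0 0 0 10" --pt "0 0 0 0 0 0 10"

```text
clock: 15.2
position: [0.4362, 0.2995, 0.1854]
tcp_rot: [0.0, -0.001, 1.0, 0.001]
ft_force: [-0.1, -0.2, -0.3]
opening: 0.0191
finger_force: 80.3
```

```bash
python3 - <<'E'
from h import *
delta(np.array([.4363,.2988,.118]),down(90))
E
```

```text
shift mm [-0.1 -0.8 67.4] turn deg [0.07 0.   0.06] pos [0.4362 0.2995 0.1854] F [-0.1 -0.2 -0.3]
```

Request:
play_rows --pt "0 -0.7 10 0 0 0 10" --pt "0 0 20 0 0 0 10" --pt "0 0 20 0 0 0 10" --pt "0 0 11 0 0 0 10" --pt "0 0 3 0 0 0 10" --pt "0 0 0 0 0 0 10"

```text
clock: 15.8
position: [0.437, 0.2988, 0.1214]
tcp_rot: [-0.0, -0.0, 1.0, 0.001]
ft_force: [0.2, 0.0, -2.2]
opening: 0.0188
finger_force: 80.3
```

Request:
play_rows --pt "0 0 1.5 0 0 0 10" --pt "0 0 1 0 0 0 10" --pt "0 0 0 0 0 0 10"

```text
clock: 16.1
position: [0.4371, 0.2989, 0.1192]
tcp_rot: [0.0, -0.0, 1.0, 0.001]
ft_force: [-0.1, 1.2, -0.9]
opening: 0.0194
finger_force: 80.3
```

Request:
play_rows --pt "0 0 1 0 0 0 10" --pt "0 0 1 0 0 0 10" --pt "0 0 0 0 0 0 10"

```text
clock: 16.4
position: [0.4372, 0.299, 0.1184]
tcp_rot: [0.0, -0.0, 1.0, 0.001]
ft_force: [-2.6, -1.4, 7.1]
opening: 0.019
finger_force: 81.6
```

Request:
play_rows --pt "0 0 0 0 0 0 30" --pt "0 0 0 0 0 0 50" --pt "0 0 0 0 0 0 50" --pt "0 0 -20 0 0 0 50" --pt "0 0 -40 0 0 0 50" --pt "0 0 -45 0 0 0 50" --pt "0 0 -45 0 0 7.5 50" --pt "0 0 0 0 0 7.5 50" --pt "0 0 0 0 0 7.5 50" --pt "0 0 0 0 0 7.5 50" --pt "0 0 0 0 0 7.5 50" --pt "0 0 0 0 0 7.5 50" --pt "0 0 0 0 0 7.5 50" --pt "0 0 0 0 0 7.5 50" --pt "0 0 0 0 0 7.5 50" --pt "0 0 0 0 0 7.5 50" --pt "0 0 0 0 0 7.5 50" --pt "0 0 0 0 0 7.5 50" --pt "0 0 0 0 0 7.5 50" --pt "0 0 0 0 0 0 50"

```text
clock: 18.4
position: [0.4368, 0.2985, 0.2663]
tcp_rot: [-0.001, 0.752, 0.66, -0.0]
ft_force: [-0.0, 1.1, 0.9]
opening: 0.0502
finger_force: 0.0
```

```bash
python3 - <<'E'
from h import *
goto(67.2,-3.7,60,0)
p,d=snap('wrist'); u,v,P=cloud('wrist')
q=P[(P[:,2]>.125)&(P[:,2]<.16)&(np.hypot(P[:,0]-.436,P[:,1]-.299)<.03)]; print('drv',len(q),q.min(0),q.max(0),q.mean(0))
p,d=snap('top'); u,v,P=cloud('top')
q=P[(P[:,2]>.125)&(P[:,2]<.16)&(np.hypot(P[:,0]-.436,P[:,1]-.299)<.03)]; print('drv top',len(q),q.min(0) if len(q) else 0,q.max(0) if len(q) else 0)
E
```

```text
shift mm [-219.5   54.7   64.3] turn deg [-29.88  -0.13   0.3 ] pos [0.4368 0.2985 0.2663] F [-0.   1.1  0.9]
drv 1011 [0.42297651 0.28894429 0.12523345] [0.45018616 0.30941336 0.14309747] [0.4367911  0.30102952 0.13878078]
drv top 60 [0.42356606 0.28911631 0.1250023 ] [0.44858008 0.30603584 0.14574348]
```

Request:
play_rows --pt "-44 11 0 0 0 0 50" --pt "-44 11 0 0 0 0 50" --pt "-44 11 0 0 0 0 50" --pt "-44 11 0 -7.5 0 0 50" --pt "-43.5 10.7 0 -7.5 0 0 50" --pt "0 0 0 -7.5 0 0 50" --pt "0 0 0 -7.4 0 0.3 50" --pt "0 0 0 0 0 0 50" --pt "0 0 0 0 0 0 50"

```text
clock: 19.4
position: [0.4621, 0.074, 0.2679]
tcp_rot: [0.192, 0.728, 0.636, 0.17]
ft_force: [-1.3, -0.1, 0.1]
opening: 0.0497
finger_force: 0.0
```

```bash
python3 - <<'E'
from h import *
goto(67.2,-3.7,100,0); goto(67.2,-3.7,159.6,0)
E
```

```text
shift mm [ -0.4 -32.6  97.6] turn deg [-0.05 -0.2   0.03] pos [0.4621 0.074  0.2679] F [-1.3 -0.1  0.1]
shift mm [ -0.6 -32.5 157.2] turn deg [-0.05 -0.2   0.03] pos [0.4621 0.074  0.2679] F [-1.3 -0.1  0.1]
```

Request:
play_rows --pt "-0.5 -16 25 0 0 0 50" --pt "0 -16 25 0 0 0 50" --pt "0 0 30 0 0 0 50" --pt "0 0 0 0 0 0 50" --pt "0 0 0 0 0 0 50"

```text
clock: 19.9
position: [0.4751, 0.0721, 0.1829]
tcp_rot: [0.192, 0.728, 0.636, 0.17]
ft_force: [0.2, 0.5, -0.5]
opening: 0.0499
finger_force: 0.0
```

```bash
python3 - <<'E'
from h import *
goto(67.2,-3.7,159.6,0)
p,d=snap('wrist'); z=load('wrist'); q=z['q']; C=R.from_quat(np.r_[q[1:],q[0]]).as_matrix()
u,v,P=cloud('wrist'); Q=(P-z['pos'])@C*1000
# bar: about 29..34 above cover top; cover plane
m=(abs(Q[:,0])<70)&(abs(Q[:,1])<45)&(Q[:,2]>60); h=np.histogram(Q[m,2],bins=range(60,130,3)); print(h)
cz=np.median(Q[m&(abs(Q[:,1])>22)&(Q[:,2]>90),2]); b=m&(Q[:,2]<cz-29)&(Q[:,2]>cz-40)&(abs(Q[:,1])<25); print('cover z',cz,'bar',b.sum(),Q[b].min(0).round(1),Q[b].max(0).round(1),np.median(Q[b],0).round(1))
E
```

```text
shift mm [-0.2 -1.7 76.9] turn deg [-0.07 -0.17 -0.02] pos [0.4751 0.0721 0.1829] F [ 0.2  0.5 -0.5]
(array([    0,     0,     0,     0,     0,   379,  1406,    88,    22,
          22,    21,    18,    15,    73,  1077,   293,  1916, 20545,
         966,    84,     0,     0,     0]), array([ 60,  63,  66,  69,  72,  75,  78,  81,  84,  87,  90,  93,  96,
        99, 102, 105, 108, 111, 114, 117, 120, 123, 126, 129]))
cover z 112.08365210680435 bar 1861 [-32.1 -10.1  75.8] [33.1  1.3 83. ] [ 2.9 -4.4 78.7]
```

Request:
play_rows --pt "0 -3 25 0 0 0 50" --pt "0 0 30 0 0 0 50" --pt "0 0 15 0 0 0 50" --pt "0 0 7 0 0 0 50" --pt "0 0 0 0 0 0 50"

```text
clock: 20.45
position: [0.5105, 0.0675, 0.1151]
tcp_rot: [0.193, 0.728, 0.635, 0.171]
ft_force: [0.6, -0.1, -0.5]
opening: 0.0503
finger_force: 0.0
```

```bash
python3 - <<'E'
from h import *
goto(67.2,-3.7,159.6,0); rel()
E
```

```text
shift mm [-0.2  0.9  0.3] turn deg [ 0.07 -0.19 -0.06] pos [0.5105 0.0675 0.1151] F [ 0.6 -0.1 -0.5]
t 20.45 rel [ 67.37  -4.64 159.34] F tool [0.  0.3 0.7] T [ 0.24 -0.   -0.02] rot [-0.07  0.19  0.06] q [ 0.08 -0.29  2.35 -0.19  0.58  0.34]
```

Request:
play_rows --pt "0 0 0 0 0 0 30" --pt "0 0 0 0 0 0 14" --pt "0 0 0 0 0 0 8" --pt "0 0 0 0 0 0 2" --pt "0 0 0 0 0 0 2" --pt "0 0 0 0 0 0 2" --newtons 40

```text
clock: 21.05
position: [0.5101, 0.0676, 0.1155]
tcp_rot: [0.193, 0.728, 0.635, 0.171]
ft_force: [-6.6, 0.3, 6.2]
opening: 0.0094
finger_force: 39.4
```

```bash
python3 - <<'E'
from h import *
rel()
E
```

```text
t 21.05 rel [ 67.39  -4.81 158.74] F tool [-0.5 -2.6 -8.6] T [ 0.56 -0.05 -0.03] rot [-0.12  0.2   0.07] q [ 0.08 -0.29  2.35 -0.19  0.58  0.34]
```

Request:
play_rows --pt "0 0 0 0 0 0 2" --pt "0 0 -4 0 0 0 2" --pt "0 0 -8 0 0 0 2" --pt "0 0 -10 0 0 0 2" --pt "0 0 -10 0 0 0 2" --pt "0 0 0 0 0 0 2" --newtons 70

```text
clock: 21.65
position: [0.4942, 0.0697, 0.1438]
tcp_rot: [0.194, 0.728, 0.635, 0.172]
ft_force: [-0.2, -0.2, -2.4]
opening: 0.0084
finger_force: 68.6
```

```bash
python3 - <<'E'
from h import *
rel()
E
```

```text
t 21.65 rel [ 67.33  -4.6  126.19] F tool [-0.2 -1.3  2. ] T [ 0.43  0.06 -0.08] rot [-0.22  0.23  0.07] q [ 0.09 -0.39  2.36 -0.17  0.66  0.33]
```

Request:
play_rows --pt "0 0 -30 0 0 0 2" --pt "0 0 -40 0 0 0 2" --pt "0 0 -30 0 0 0 2" --pt "0 0 0 7.5 0 0 2" --pt "0 0 0 7.5 0 0 2" --pt "0 0 0 7.5 0 0 2" --pt "0 0 0 7.5 0 0 2" --pt "0 0 0 0 0 0 2"

```text
clock: 22.45
position: [0.4465, 0.0754, 0.2285]
tcp_rot: [-0.002, 0.754, 0.657, 0.0]
ft_force: [0.1, -0.5, -2.3]
opening: 0.0083
finger_force: 68.8
```

```bash
python3 - <<'E'
from h import *
delta(np.array([.537,-.26,.18]),down(3)); print(env.state()['joints'].round(2))
p,d=snap('top'); u,v,P=cloud('top'); m=(P[:,0]>.40)&(P[:,0]<.67)&(P[:,1]<-.09)&(P[:,1]>-.43)&(P[:,2]>.02)&(P[:,2]<.045); print('tray',m.sum(),cv2.minAreaRect((P[m,:2]*1000).astype(np.float32)))
m=(P[:,0]>.48)&(P[:,0]<.6)&(P[:,1]<-.16)&(P[:,1]>-.36); print('floor z',np.median(P[m,2]))
p,d=snap('wrist'); z=load('wrist'); q=z['q']; C=R.from_quat(np.r_[q[1:],q[0]]).as_matrix()
u,v,P=cloud('wrist'); Q=(P-z['pos'])@C*1000; m=(abs(Q[:,2]-35)<9)&(Q[:,0]>10)&(Q[:,0]<80)&(abs(Q[:,1])<52)&(abs(Q[:,1])>12); Q=Q[m]
B=np.c_[Q[:,:2],np.ones(len(Q))]; c=np.linalg.lstsq(B,Q[:,2],rcond=None)[0]; print('cover plane in tool',c,len(Q),Q.min(0),Q.max(0))
E
```

```text
shift mm [-320.1  135.5   47. ] turn deg [ -0.17  -0.2  -10.82] pos [0.4465 0.0754 0.2285] F [ 0.1 -0.5 -2.3]
[ 0.05 -0.31  2.1   0.    1.35  0.18]
tray 625 ((538.6671142578125, -262.7881164550781), (200.2749481201172, 302.97760009765625), 4.008633613586426)
floor z 0.002856949976946299
cover plane in tool [ 9.62156776e-03 -5.30383069e-04  3.61913562e+01] 25365 [ 10.00458598 -50.28540973  32.7833517 ] [74.57124979 50.14219809 41.86151897]
```

Request:
play_rows --pt "-30 12.5 0 0 0 0 2" --pt "-40 17 0 0 0 0 2" --pt "-40 17 0 0 0 0 2" --pt "-40 17 0 0 0 0 2" --pt "-40 17 0 0 0 0 2" --pt "-40 17 5 0 0 0 2" --pt "-40 17 10 0 0 0 2" --pt "-35 14 15 0 0 0 2" --pt "-17 7 15 0 0 -5.8 2" --pt "0 0 0 0 0 -6 2" --pt "0 0 0 0 0 0 2" --pt "0 0 0 0 0 0 2"

```text
clock: 23.75
position: [0.535, -0.2606, 0.1827]
tcp_rot: [-0.001, 0.682, 0.731, 0.001]
ft_force: [0.1, -0.0, -0.4]
opening: 0.0084
finger_force: 68.8
```

```bash
python3 - <<'E'
from h import *
delta(np.array([.538,-.262,.0425]),down(4)); print(env.state()['joints'].round(2))
E
```

```text
shift mm [ -2.    3.  140.2] turn deg [-0.03 -0.16 -0.05] pos [ 0.535  -0.2606  0.1827] F [ 0.1 -0.  -0.4]
[-0.54  0.06  1.84  0.    1.24 -0.61]
```

Request:
play_rows --pt "-2 3 25 0 0 0 2" --pt "0 0 35 0 0 0 2" --pt "0 0 35 0 0 0 2" --pt "0 0 25 0 0 0 2" --pt "0 0 10 0 0 0 2" --pt "0 0 4 0 0 0 2" --pt "0 0 2 0 0 0 2" --pt "0 0 0 0 0 0 2"

```text
clock: 24.55
position: [0.5393, -0.2631, 0.0479]
tcp_rot: [-0.001, 0.682, 0.732, 0.001]
ft_force: [-1.3, 0.2, -2.2]
opening: 0.0084
finger_force: 68.8
```

Request:
play_rows --pt "0 0 2 0 0 0 2" --pt "0 0 1.5 0 0 0 2" --pt "0 0 1 0 0 0 2" --pt "0 0 0.5 0 0 0 2" --pt "0 0 0 0 0 0 2"

```text
clock: 25.05
position: [0.5385, -0.2628, 0.0423]
tcp_rot: [-0.002, 0.682, 0.732, 0.001]
ft_force: [-2.5, 1.7, 5.1]
opening: 0.0086
finger_force: 69.7
```

Request:
play_rows --pt "0 0 0.5 0 0 0 2" --pt "0 0 0 0 0 0 2" --pt "0 0 0 0 0 0 15" --pt "0 0 0 0 0 0 40" --pt "0 0 0 0 0 0 40" --pt "0 0 -10 0 0 0 40" --pt "0 0 -30 0 0 0 40" --pt "0 0 -45 0 0 0 40" --pt "0 0 -45 0 0 0 40" --pt "0 0 -40 0 0 0 40" --pt "0 0 0 0 0 0 40" --pt "0 0 0 0 0 0 40"

```text
clock: 26.25
position: [0.5392, -0.2636, 0.2129]
tcp_rot: [-0.0, 0.682, 0.732, 0.001]
ft_force: [-0.2, 0.0, -0.5]
opening: 0.04
finger_force: 0.0
```

```bash
python3 - <<'E'
from h import *
p,d=snap('wrist'); u,v,P=cloud('wrist'); m=(P[:,0]>.50)&(P[:,0]<.58)&(P[:,1]<-.20)&(P[:,1]>-.33)&(P[:,2]>.001)&(P[:,2]<.012); Q=P[m]
B=np.c_[Q[:,:2],np.ones(len(Q))]; c=np.linalg.lstsq(B,Q[:,2],rcond=None)[0]; print('cover plane',c,'z',np.median(Q[:,2]),len(Q))
p,d=snap('top'); u,v,P=cloud('top')
for nm,c,r in (('drv',(.436,.299),.03),('cup',(.39,.074),.04),('drop',(.3916,-.0536),.03),('buf',(.758,-.023),.04)):
    m=(np.hypot(P[:,0]-c[0],P[:,1]-c[1])<r)&(P[:,2]>.02); q=P[m]; print(nm,q[q[:,2]>q[:,2].max()-.008].mean(0).round(4))
E
```

```text
cover plane [ 0.00129436 -0.00022733  0.0047969 ] z 0.005831510337585777 10883
drv [0.4353 0.2986 0.1424]
cup [0.3898 0.0747 0.0605]
drop [ 0.3916 -0.0531  0.0778]
buf [ 0.7588 -0.0223  0.105 ]
```

Cover is flat on the tray floor (top at about 6–7 mm), the driver is home and the bystanders haven't moved. Handing in.

```bash
python3 -c "
from bench import env
print(env.close_job())"
```

```text
the job is handed in; nothing more can be done
None
```

I turned both fasteners to open, put the screwdriver back fully down in its stand, and set the cover flat, handle up, in the tray. I handed the job in at about 26 s; the hand-in returned no verdict. My last camera readings showed the cover flat on the tray floor, the screwdriver home, and the cup and both bottles unmoved.

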